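# Seat a lens blank and lock it

### The job

Slide the amber lens blank flat along the grey setting plate, without lifting it off, until it drops flat into the round pocket. Then swing the red keeper across the lens, all the way to its stop, and let go. Leave the green lens blank where it lies.

Things in the scene. Friction and masses are not known exactly. Their poses are not given: they have to be found in the camera images.
- plate: Grey setting plate fixed to the bench, 200 (x) x 340 (y) x 14 mm thick. Origin at the centre of its underside (bench level), z up, y along its long side; its top face is at z = 14. It stands at a different place and yaw each time. Near its centre are the pocket and the keeper; nothing else stands up from it.
- pocket (a point): Centre of the mouth of the one round pocket, level with the plate's top face, at the plate's centre. The pocket is 48 mm in diameter and 5 mm deep with a flat black floor (floor 9 mm above the bench).
- lens_amber: Loose amber (orange) lens blank: a flat disc 44 mm in diameter, 9 mm thick, about 30 g. Origin at the centre of its underside, z up. Starts flat on the plate's top face, 95 to 150 mm from the pocket, towards one end of the plate (either the +y or the -y end). Seated, its origin is 5 mm below the plate's top face and its top 4 mm above it.
- lens_green: Loose green lens blank of the same size, origin likewise, flat on the plate at the other end from the amber one. To be left alone.
- keeper_pivot (a point): On the vertical pivot axis of the keeper, 55 mm from the pocket's centre along the plate's +x, at mid height of the bar (9.5 mm above the plate's top face). The keeper is a flat red bar 71 x 14 x 6 mm reaching 63 mm from the axis, its underside 6.5 mm above the plate's top face: it passes over a seated lens but runs into one that is not. Pivot post 16 mm in diameter.
- keeper (a joint): Angle of the keeper bar in rad, counter-clockwise from above: 0 = it points along the plate's +x (away from the pocket), 3.14 = along the plate's -x, over the pocket's centre, against its end stop. Starts between 0.2 and 1.0. Turns with light friction (about 1 N at the knob) and stays where it is left.
- keeper_knob (a point): Middle of the keeper's upright black knob, a round pin 12 mm in diameter and 30 mm tall standing on the bar, 35 mm from the pivot axis. This point is 27.5 mm above the plate's top face (the pin spans 12.5 to 42.5 mm above it).

How it is judged (in metres and radians):
On the way, in this order (a step that is already met when the one before it is completed fails the run):
1. the amber lens lies flat in the pocket (z of lens_amber in the frame of plate below 0.0108 m and horizontal distance between lens_amber and pocket below 0.004 m and angle between lens_amber's own z axis and vertical below 0.05 rad), for 0.2 s.
2. the keeper is swung over the seated lens to its stop (all of step 1 and value of joint keeper above 2.85 rad), for 0.2 s.
At the end, for the whole second after the job is handed in: The amber lens lies at rest in the pocket: underside within 1.8 mm of the pocket floor, centre within 4 mm of the pocket's centre, tilted under 0.05 rad; the keeper stands over it within about 0.29 rad of its stop (joint above 2.85); the green lens is within 15 mm of where it was (all of step 2 and linear speed of lens_amber below 0.01 m/s and distance of lens_green from where it was at the start of the episode below 0.015 m); the robot touches nothing.
It fails at once if the amber lens is lifted more than 5 mm off the plate's top face (z of lens_amber in the frame of plate above 0.019 m).
It fails at once if the green lens is moved by more than 15 mm (distance of lens_green from where it was at the start of the episode above 0.015 m).
It also fails if it takes over 59 s, if anything falls off the work surface, if the arm or the gripper's body presses on something with over 40 N, if the wrist force passes 120 N, or if a joint passes its speed limit or range.

### The arm

A 6-joint arm with a two-finger parallel gripper is mounted at the origin on the work surface. World frame = base frame: x ahead of the robot, y to its left, z up, the work surface at z = 0. Lengths are in mm, angles in rad, forces in N, time in s.
With the tool pointing down it reaches from about 350 to 975 mm from the base axis. Payload 4.9 kg.
Tool frame: the origin (TCP) lies between the finger pads; the fingertips stand 11 mm ahead of it and the grasp point (between the pads) lies 8 mm behind it (robot.tcp_to_tips is the distance from the TCP to the fingertips, in mm); z points along the fingers, y is the line along which they close (so a half turn about z gives the same grasp; the last joint's range is limited). The gripper opens to 85 mm and grips with 20 to 120 N. Pads are 22 mm wide; open, the fingers measure 114 mm over their backs; the gripper's body (76 mm by 85 mm) begins 54 mm behind the grasp point. The pads swing forward as they close: fully open they stand 13 mm farther back than shut.
Start: joints at [-1.23, 0.053, 1.613, -0, 1.476, -0.119], TCP at [277.348, -560.071, 242.304] pointing down, gripper open.
Joint ranges: [-3.01, 3.01], [-1.01, 2.22], [0.06, 2.58], [-1.02, 4.17], [0.09, 2.62], [-3.14, 3.14]. Speed limits (rad/s): [2.57, 2.57, 3.14, 3.14, 3.14, 3.14].

### API

Orientations are given as a unit quaternion [w, x, y, z].
In Python, from workcell import robot gives the robot as it stands.
- The arm moves only by the shell command python3 steer.py [FORCE], which reads ROWS from standard input. ROWS is a JSON list of rows, 1 to 8 of them, each of 7 numbers: a rotation vector rx, ry, rz in a scale on which 1.0 is 4 rad, then dx, dy, dz in shares of 250 mm (1.0 is 250 mm), then the finger opening in mm; each row shifts and turns the commanded pose from where the row before left it, along the tool's axes as they then stand; what a row does not reach is not made up. A row lasts 1/12 s, in which the tool goes at most 41.7 mm and 0.125 rad, less where a joint would pass 70% of its speed; a pose out of reach is approached as far as the arm can. The fingers move at their own pace and stop on an object; FORCE is the grip in N (left out, the last holds). Time passes only in rows, so rows that do not move let the fingers close. It prints the time, the measured TCP pose, the force, the opening and the grip force at its end. Shift and turn numbers lie between -1 and 1, and a call with a number outside is refused. Input that does not fit is refused with a message, and nothing moves.
- robot.read_state(): the state, without advancing time (a new reading comes with each control period).
- robot.camera(name): name is "scene" or "side" or "wrist"; returns the picture (480x640x3 uint8, red, green, blue); there is no depth.
- robot.camera_model(name): a dict with "camera_matrix" (3x3 intrinsics, pixels), "rvec" (rotation vector, rad) and "tvec" (3), from world to camera coordinates, as OpenCV has them. Camera axes: x right, y down, z forward; pixel columns grow to the right and rows downward; lengths in mm; the calibration is good to about 2 mm. A picture is of the moment at which its call begins: read the wrist's pose just before it. camera_model takes no time and is no camera call; for the wrist camera it gives the pose at the moment of the call.
- robot.sign_off(): hands the job in; it is judged then, once.
The state is a dict: "time_s": time; "joint_pos": joint angles; "joint_velocities": joint speeds; "joint_efforts": joint torques, N m; "tcp_pos": TCP position; "tool_rot": TCP orientation; "ft_force": force on the tool from outside, world axes, zero at the start; "wrist_torque": the same for the moment, N m; "opening": finger opening in mm; "grip_force": force on a finger pad.
Only numpy, scipy, OpenCV 4.12 (cv2) and the standard library are available. Lean on these libraries where they do the work, as an engineer would, in place of code of your own. Each camera call takes 0.05 s, during which the arm holds its last target. There are 200 camera calls.

## Working session

There is one attempt and no reset: what is moved stays moved. The work goes in short steps, Python scripts to look and compute and a shell command to move; the robot and the scene stay as the last step left them, time stands still between calls to the robot, and variables do not carry over. Pictures are saved under pics/ and viewed, at most 13 in all, crops included, and the job is handed in when it is done.

```bash
ls; mkdir -p pics
python3 - <<'E'
from workcell import robot
import cv2
for n in ("scene","side"):
    cv2.imwrite(f"pics/{n}0.png",robot.camera(n)[:,:,::-1])
s=robot.read_state();print(s["time_s"],s["tcp_pos"],s["tool_rot"],s["opening"],robot.tcp_to_tips)
for n in ("scene","side","wrist"): print(robot.camera_model(n))
E
```

```text
pics
steer.py
workcell.py
0.1 [ 277.16903337 -559.58722241  241.19478561] [-9.00864106e-04  9.73693330e-01  2.27860659e-01 -8.28862585e-05] 85.2612790326008 11.0
{'camera_matrix': array([[567.78522958,   0.        , 322.85512132],
       [  0.        , 567.78522958, 234.38801208],
       [  0.        ,   0.        ,   1.        ]]), 'rvec': array([ 1.18046696,  2.261193  , -1.04556684]), 'tvec': array([ 283.00650679, -282.22496718, 1162.4088106 ])}
{'camera_matrix': array([[525.27688923,   0.        , 322.35587693],
       [  0.        , 525.27688923, 248.14848717],
       [  0.        ,   0.        ,   1.        ]]), 'rvec': array([ 0.88996593, -2.23932591,  1.31137756]), 'tvec': array([411.84318565, 232.04341818, 368.51374916])}
{'camera_matrix': array([[366.79761171,   0.        , 320.13289277],
       [  0.        , 366.79761171, 239.99821936],
       [  0.        ,   0.        ,   1.        ]]), 'rvec': array([-2.44505655,  1.51743606,  0.23302349]), 'tvec': array([-624.09995954,  -37.50537261,  379.76990747])}
```

View pics/scene0.png

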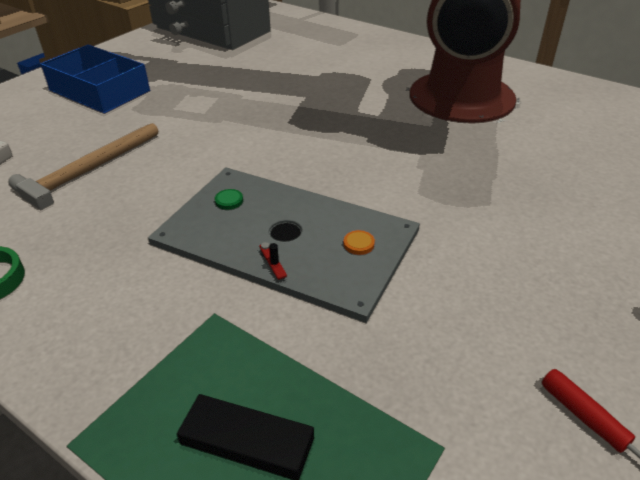

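View pics/side0.png

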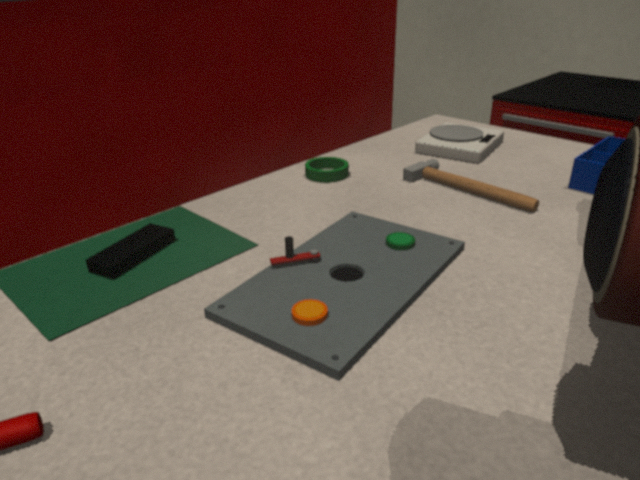

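The scene view shows green at (229,198), the pocket at (286,231), amber at (359,241) and the red keeper from (265,245) to (282,276). In the side view, green is at (400,240), the pocket at (346,272), amber at (310,312) and the knob at (289,247). Next I measure these.

```bash
cat > h.py <<'E'
import numpy as np, cv2
from workcell import robot
def blobs(img):
    hsv=cv2.cvtColor(img,cv2.COLOR_RGB2HSV)
    R={'amber':((8,180,110),(24,255,255)),'green':((60,120,50),(85,255,255)),'red':((0,150,60),(6,255,255)),'black':((0,0,0),(180,255,45))}
    return {k:cv2.inRange(hsv,np.array(a),np.array(b)) for k,(a,b) in R.items()}
def cont(mask,near,rad=40):
    best=None
    for c in cv2.findContours(mask,cv2.RETR_EXTERNAL,cv2.CHAIN_APPROX_NONE)[0]:
        m=cv2.moments(c)
        if m['m00']<15: continue
        p=np.array([m['m10'],m['m01']])/m['m00']
        if np.hypot(*(p-near))<rad and (best is None or m['m00']>best[0]): best=(m['m00'],p,c)
    return best
def ray(M,px,z):
    R=cv2.Rodrigues(M['rvec'])[0];o=-R.T@M['tvec']
    n=cv2.undistortPoints(np.array(px,float).reshape(-1,1,2),M['camera_matrix'],None).reshape(-1,2)
    d=np.c_[n,np.ones(len(n))]@R
    return o+d*((z-o[2])/d[:,2])[:,None]
def proj(M,P):
    return cv2.projectPoints(np.array(P,float).reshape(-1,3),M['rvec'],M['tvec'],M['camera_matrix'],None)[0].reshape(-1,2)
def totool(v):
    "world xyz vector -> tool axes"
    w,x,y,z=robot.read_state()['tool_rot']
    from scipy.spatial.transform import Rotation as Ro
    return Ro.from_quat([x,y,z,w]).inv().apply(v)
E
python3 - <<'E'
from h import *
N={'scene':dict(amber=(359,241),green=(229,198),pocket=(286,231),red=(275,262)),'side':dict(amber=(310,312),green=(400,240),pocket=(346,272),red=(295,260))}
for n in N:
    img=cv2.imread(f'pics/{n}0.png')[:,:,::-1];M=robot.camera_model(n);B=blobs(np.ascontiguousarray(img))
    for k,z in (('amber',18.5),('green',18.5),('pocket',14),('red',23.5)):
        b=cont(B['black' if k=='pocket' else k],N[n][k],15)
        if b is None: print(n,k,None);continue
        w=ray(M,b[1],z)[0]; r=ray(M,b[2],z)[:,:2]
        print(n,k,b[0],b[1].round(1),w.round(1),[np.round(q,1) for q in cv2.minAreaRect(r.astype(np.float32))])
    # plate
    hsv=cv2.cvtColor(np.ascontiguousarray(img),cv2.COLOR_RGB2HSV);x,y=N[n]['pocket']
    print(img[y+15,x+35],hsv[y+15,x+35])
M=robot.camera_model('scene')
c=[(226,170),(419,227),(365,318),(151,239)]
print(ray(M,c,14).round(0)[:,:2],'pivot',ray(M,(264.5,246),26).round(1))
print(ray(robot.camera_model('side'),(314,254),26))
# screws scene and side
s1=ray(M,[(228,173),(407,226),(361,304),(162,234)],14);print(s1.round(0)[:,:2],s1.mean(0))
s2=ray(robot.camera_model('side'),[(354,216),(452,243),(335,357),(222,307)],14);print(s2.round(0)[:,:2],s2.mean(0))
E
```

```text
scene amber 450.5 [358.9 240.5] [516.6  77.9  18.5] [array([516.5,  77.3]), array([40.5, 40.9]), np.float64(34.7)]
scene green 348.0 [228.5 197.3] [ 545.1 -141.    18.5] [array([ 544.1, -141.5]), array([41.1, 42.2]), np.float64(34.6)]
scene pocket 401.0 [285.5 231.5] [555.5 -22.2  14. ] [array([554.5, -23. ]), array([40.4, 41.8]), np.float64(36.8)]
scene red 126.0 [278.3 270.7] [632.4  26.2  23.5] [array([632.1,  25.9]), array([28.8, 13. ]), np.float64(60.2)]
[93 97 92] [54 13 97]
side amber 573.5 [309.  310.2] [520.7  76.2  18.5] [array([520.9,  76.1]), array([41.1, 43.2]), np.float64(43.6)]
side green 277.0 [399.9 239.3] [ 549.  -143.6   18.5] [array([ 546.7, -141.9]), array([40. , 47.8]), np.float64(37.8)]
side pocket 310.0 [346.5 273.3] [548.5 -22.9  14. ] [array([548.3, -23.6]), array([40.2, 37. ]), np.float64(18.6)]
side red 177.5 [292.9 257.9] [620.9   8.3  23.5] [array([620. ,   5.3]), array([68.1, 16.1]), np.float64(61.3)]
[92 93 88] [36 14 93]
[[ 487. -200.]
 [ 437.  131.]
 [ 630.  158.]
 [ 677. -169.]] pivot [[607.1 -17.7  26. ]]
[[603.58167864 -16.14793536  26.        ]]
[[ 492. -191.]
 [ 445.  116.]
 [ 613.  142.]
 [ 661. -165.]] [552.6423438  -24.52627896  14.        ]
[[ 660. -166.]
 [ 489. -193.]
 [ 444.  113.]
 [ 610.  140.]] [550.60258227 -26.50130515  14.        ]
```

Units first: shifts go in shares of 250 mm and turns go in shares of 4 rad. So -22 mm / 250 = -0.088, 18 mm / 250 = 0.072, 0.071 rad / 4 = 0.0178.

```bash
echo '[[0,0,0.0178,0,0,0,85],[0,0,0.0178,0,0,0,85],[0,0,0,0.072,-0.088,0,85],[0,0,0,0.072,-0.088,0,85],[0,0,0,0.072,-0.088,0,85],[0,0,0,0.072,-0.088,0,85],[0,0,0,0.072,-0.088,0,85],[0,0,0,0.072,-0.088,0,85]]' | python3 steer.py 20
echo '[[0,0,0,0.072,-0.088,0,85],[0,0,0,0.072,-0.088,0,85],[0,0,0,0.072,-0.088,0,85],[0,0,0,0.072,-0.088,0,85],[0,0,0,0.072,-0.088,0,85],[0,0,0,0.072,-0.088,0,85],[0,0,0,0.072,-0.088,0,85],[0,0,0,0.072,-0.088,0,85]]' | python3 steer.py
echo '[[0,0,0,0.072,-0.088,0,85],[0,0,0,0.072,-0.088,0,85],[0,0,0,0.072,-0.088,0,85],[0,0,0,0.072,-0.088,0,85],[0,0,0,0.072,-0.088,0,85],[0,0,0,0.072,-0.088,0,85],[0,0,0,0.072,-0.088,0,85],[0,0,0,0,0,0,85]]' | python3 steer.py
python3 - <<'E'
from h import *
s=robot.read_state();print(s['time_s'],s['tcp_pos'],s['tool_rot'],s['ft_force'])
M=robot.camera_model('wrist');im=robot.camera('wrist');cv2.imwrite('pics/w1.png',im[:,:,::-1])
for n in('scene','side'):print(n)
print(proj(M,[(518.6,77,18.5),(552,-24,14),(605,-17,26)]))
E
```

```text
time_s: 0.77
tcp_pos: [338.8, -399.4, 241.6]
tool_rot: [-0.0, 0.987, 0.158, -0.0]
ft_force: [-0.1, 0.8, -0.3]
opening: 85.3
grip_force: 0.0
time_s: 1.43
tcp_pos: [420.5, -187.3, 241.8]
tool_rot: [-0.0, 0.987, 0.158, -0.0]
ft_force: [0.1, -0.2, 0.5]
opening: 85.2
grip_force: 0.0
time_s: 2.1
tcp_pos: [492.6, 0.6, 241.8]
tool_rot: [-0.001, 0.987, 0.161, -0.0]
ft_force: [0.0, -0.2, 0.7]
opening: 84.9
grip_force: 0.0
2.1 [492.59723461   0.60890611 241.76374222] [-1.02544135e-03  9.87023564e-01  1.60572186e-01 -7.70623291e-05] [ 0.03570558 -0.19234535  0.65709703]
scene
side
[[252.70990839 156.82008977]
 [364.64291841 156.79039715]
 [379.80898379  97.14777669]]
```

View pics/w1.png

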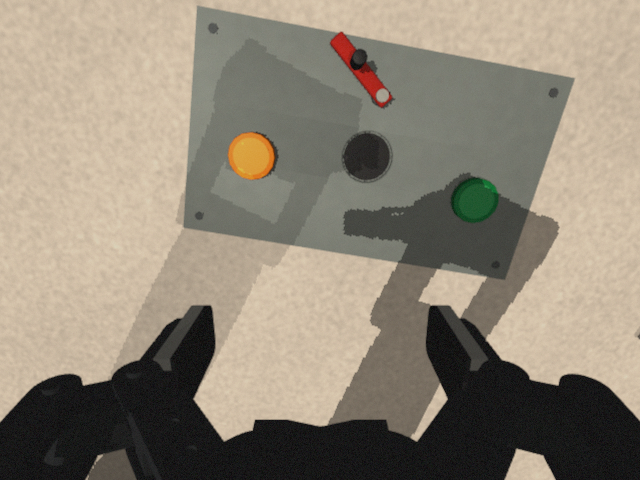

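The wrist view shows everything: amber (252,156), pocket (367,156), pivot (382,96), knob (359,59) and the plate corners.

```bash
cat > m.py <<'E'
from h import *
def meas(fn,M):
    im=np.ascontiguousarray(cv2.imread(fn)[:,:,::-1]);B=blobs(im);g=proj(M,[(518,77,18.5),(551,-23,14),(625,5,23)])
    out={}
    for k,i,z in(('amber',0,18.5),('black',1,14),('red',2,23.5)):
        b=cont(B[k],g[i],40)
        if b is None: print(k,None);continue
        r=ray(M,b[2],z)[:,:2].astype(np.float32)
        print(k,b[1].round(1),ray(M,b[1],z)[0].round(1),'minrect',[np.round(q,2) for q in cv2.minAreaRect(r)],'circ',[np.round(q,1) for q in cv2.minEnclosingCircle(r)])
E
python3 - <<'E'
from m import *
M=robot.camera_model('wrist');meas('pics/w1.png',M)
c=ray(M,[(197,6),(574,78),(505,279),(184,228)],14)[:,:2];print(c.round(1),c.mean(0))
s=ray(M,[(213,28),(553,93),(496,265),(199,216)],14)[:,:2];print(s.round(1),s.mean(0))
for a,b in((0,1),(3,2)):
  for q in(c,s):
    d=q[a]-q[b];print(np.arctan2(-d[0],d[1]),np.hypot(*d))
print('pivot',ray(M,(382.5,96),26.5),'knobtop',ray(M,(358,55),56.5),'knobbase',ray(M,(359,65),26.5))
E
```

```text
amber [251.1 155.4] [518.8  76.6  18.5] minrect [array([518.39,  76.43]), array([42.64, 43.06]), np.float64(25.82)] circ [array([518.5,  76.4]), np.float64(21.9)]
black [362.2 153. ] [553.9 -22.8  14. ] minrect [array([553.03, -22.83]), array([36.47, 33.59]), np.float64(24.1)] circ [array([552.1, -23.4]), np.float64(20.2)]
red [357.3  66. ] [622.    8.2  23.5] minrect [array([620.  ,   3.79]), array([70.6 , 13.79]), np.float64(59.86)] circ [array([620.5,   3.6]), np.float64(35.5)]
[[ 624.3  154. ]
 [ 675.9 -180.7]
 [ 479.6 -211.6]
 [ 427.1  123. ]] [551.6995012  -28.84018364]
[[ 612.3  137.1]
 [ 658.8 -169. ]
 [ 490.9 -195.4]
 [ 444.2  111.3]] [551.51902919 -29.00051495]
0.15313784041466555 338.59960313907123
0.15072266694108657 309.5685931253934
0.15553747399325524 338.70760887663454
0.1511871311956907 310.28353312784844
pivot [[605.88166334 -21.05631275  26.5       ]] knobtop [[624.16896739  11.76487602  56.5       ]] knobbase [[622.72557335   7.20389015  26.5       ]]
```

Scaled: 25 mm / 250 = 0.1, 12.2 mm / 250 = 0.0488.

```bash
echo '[[0,0,0,0.0488,-0.064,0.1,70],[0,0,0,0.0488,-0.064,0.1,60],[0,0,0,0.0488,-0.064,0.1,56],[0,0,0,0.0488,-0.064,0.1,56],[0,0,0,0,0,0,56],[0,0,0,0,0,0,56]]' | python3 steer.py
python3 - <<'E'
from m import *
s=robot.read_state();print(s['time_s'],s['tcp_pos'],s['tool_rot'],s['opening'])
M=robot.camera_model('wrist');im=robot.camera('wrist');cv2.imwrite('pics/w2.png',im[:,:,::-1])
meas('pics/w2.png',M)
print(totool(np.array([518.6,76.5,0])-s['tcp_pos']))
E
```

```text
time_s: 2.65
tcp_pos: [516.9, 72.6, 140.1]
tool_rot: [-0.0, 0.987, 0.159, -0.002]
ft_force: [0.4, -0.2, 0.5]
opening: 56.2
grip_force: 0.0
2.65 [516.89617526  72.58975012 140.14749996] [-4.48427095e-05  9.87344531e-01  1.58571531e-01 -2.41755061e-03] 56.172160513839074
amber [313.5 231.2] [519.3  78.5  18.5] minrect [array([518.87,  78.12]), array([43.88, 42.96]), np.float64(3.09)] circ [array([518.9,  78.4]), np.float64(22.4)]
black [461.8 228.6] [553.7 -23.6  14. ] minrect [array([553.12, -23.57]), array([42.97, 42.76]), np.float64(25.96)] circ [array([553.1, -23.9]), np.float64(21.9)]
red [463.1 117.1] [622.9  11.3  23.5] minrect [array([620.45,   6.02]), array([70.66, 14.1 ]), np.float64(59.9)] circ [array([619.7,   6.5]), np.float64(35.5)]
[  3.00530702  -3.22820069 140.14300434]
```

View pics/w2.png

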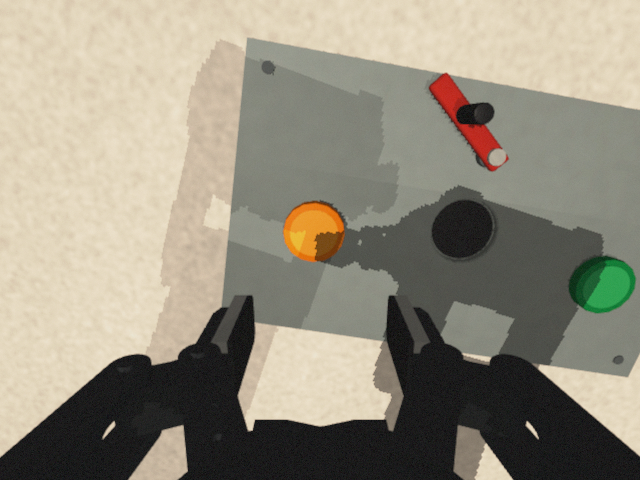

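Scaled: 27 mm / 250 = 0.108, -4.7 mm / 250 = -0.0188.

```bash
echo '[[0,0,0,0.0148,-0.0188,0,54],[0,0,0,0,0,0.108,54],[0,0,0,0,0,0.108,54],[0,0,0,0,0,0.108,54],[0,0,0,0,0,0.108,54],[0,0,0,0,0,0,54]]' | python3 steer.py
python3 - <<'E'
from m import *
s=robot.read_state();print(s['time_s'],s['tcp_pos'],s['tool_rot'],s['opening'])
im=robot.camera('wrist');M=robot.camera_model('wrist');meas('pics/w2.png',M) if 0 else 0
a=cv2.resize(robot.camera('side')[220:380,220:420],None,fx=3,fy=3)
b=cv2.resize(im,(600,450))
cv2.imwrite('pics/c3.png',np.hstack([a[:450,:400],b[:,100:500]])[:,:,::-1])
E
```

```text
time_s: 3.2
tcp_pos: [517.4, 77.8, 30.6]
tool_rot: [-0.0, 0.988, 0.158, -0.004]
ft_force: [-1.4, 0.1, -0.4]
opening: 53.8
grip_force: 0.0
3.2 [517.38577059  77.79819606  30.58379953] [-4.78261347e-04  9.87502370e-01  1.57561881e-01 -3.61851912e-03] 53.82815361089579
```

View pics/c3.png

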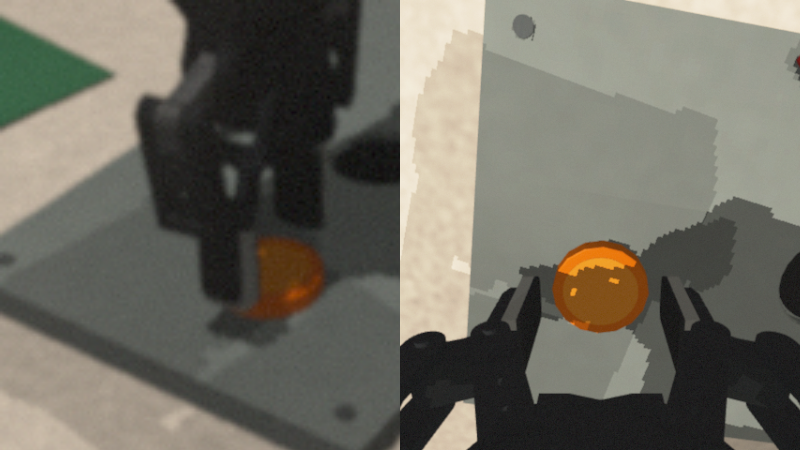

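Run:
```python
from m import *
M=robot.camera_model('wrist');im=robot.camera('wrist')
b=cont(blobs(im)['amber'],(380,300),150)
s=robot.read_state();print(s['tcp_pos'],cv2.minEnclosingCircle(b[2]))
(x,y),r=cv2.minEnclosingCircle(b[2])
p=ray(M,[(x,y)],18.5)[0];print(p,totool(p-s['tcp_pos']))
m=blobs(im)['black']  # pocket
from scipy.spatial.transform import Rotation as Ro
w=s['tool_rot'];R=Ro.from_quat([*w[1:],w[0]])
print(proj(M,[s['tcp_pos']+R.apply(v) for v in ((11,27,8),(-11,27,8),(11,-27,8),(-11,-27,8),(0,0,8))]).round(0))
cv2.imwrite('pics/w4.png',cv2.resize(im[220:400,200:440],None,fx=3,fy=3)[:,:,::-1])
```

```text
[522.12064701  78.17507872  36.59258434] ((318.15423583984375, 309.2210693359375), 49.186527252197266)
[518.89985619  78.26572326  18.5       ] [-3.08821849 -1.10896247 18.08193648]
[[386. 290.]
 [384. 337.]
 [255. 290.]
 [258. 337.]
 [321. 314.]]
```

View pics/w4.png

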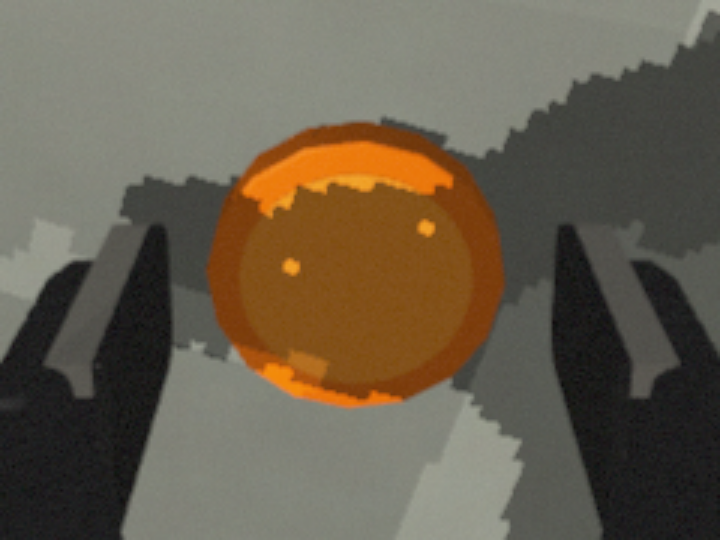

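```bash
for i in 1 2 3 4 5; do echo '[[0,0,0,0,0,0,54]]' | python3 steer.py | grep tcp; done
python3 - <<'E'
from workcell import robot
import cv2,numpy as np
M=robot.camera_model('wrist');print(-cv2.Rodrigues(M['rvec'])[0].T@M['tvec'])
E
```

```text
tcp_pos: [522.8, 78.4, 37.4]
tcp_pos: [522.6, 78.5, 37.1]
tcp_pos: [521.9, 78.6, 36.3]
tcp_pos: [521.3, 78.6, 35.6]
tcp_pos: [520.9, 78.6, 35.0]
[593.63685931 102.46178318 166.31434945]
```

The tool is settled over the lens and the tips are still above its mid height. I descend gently and close.

Scaled: 3 mm / 250 = 0.012, 2 mm / 250 = 0.008.

```bash
echo '[[0,0,0,-0.006,0,0.008,52],[0,0,0,0,0,0.012,52],[0,0,0,0,0,0.012,52],[0,0,0,0,0,0.012,52],[0,0,0,0,0,0,52],[0,0,0,0,0,0,52],[0,0,0,0,0,0,52],[0,0,0,0,0,0,52]]' | python3 steer.py
python3 - <<'E'
from m import *
im=robot.camera('wrist')
a=cv2.resize(robot.camera('side')[240:370,250:400],None,fx=3,fy=3)
b=cv2.resize(im[220:350,250:390],None,fx=3,fy=3)
print(a.shape,b.shape,robot.read_state()['tcp_pos'])
cv2.imwrite('pics/c5.png',np.hstack([a,b])[:,:800,::-1])
E
```

```text
time_s: 4.43
tcp_pos: [519.2, 78.1, 23.4]
tool_rot: [0.0, 0.987, 0.158, 0.0]
ft_force: [-0.3, -0.3, -0.5]
opening: 51.8
grip_force: 0.0
(390, 450, 3) (390, 420, 3) [519.19358038  78.12047573  23.48174681]
```

View pics/c5.png

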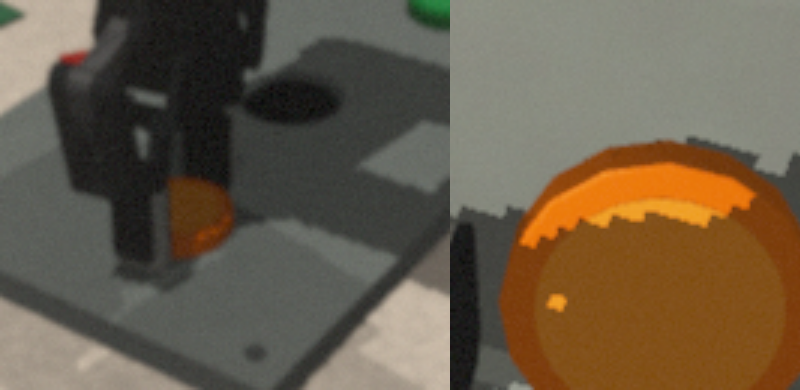

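The fingers straddle the lens with the tips a few mm above the plate. I close.

```bash
echo '[[0,0,0,0,0,0,46],[0,0,0,0,0,0,43],[0,0,0,0,0,0,40],[0,0,0,0,0,0,40],[0,0,0,0,0,0,40],[0,0,0,0,0,0,40]]' | python3 steer.py 20
python3 - <<'E'
from m import *
M=robot.camera_model('wrist');im=robot.camera('wrist');cv2.imwrite('pics/w6.png',im[:,:,::-1])
s=robot.read_state();print(s['tcp_pos'])
b=cont(blobs(im)['amber'],(320,310),150);(x,y),r=cv2.minEnclosingCircle(b[2])
p=ray(M,[(x,y)],18.5)[0];print(x,y,r,p,totool(p-s['tcp_pos']))
meas('pics/w6.png',M)
E
```

```text
time_s: 5.03
tcp_pos: [519.3, 78.1, 23.7]
tool_rot: [0.0, 0.987, 0.158, 0.0]
ft_force: [-0.4, -0.1, 4.2]
opening: 43.1
grip_force: 20.3
[519.28229812  78.10281885  23.65298972]
319.925537109375 318.428955078125 52.69481658935547 [519.31440866  78.14300103  18.5       ] [ 0.04083511 -0.02868698  5.15300478]
amber [320.1 317.7] [519.7  78.2  18.5] minrect [array([518.8 ,  77.56]), array([46.49, 43.61]), np.float64(4.06)] circ [array([518.8,  77.6]), np.float64(23.7)]
black [568.4 308.9] [554.4 -22.1  14. ] minrect [array([553.51, -22.5 ]), array([41.45, 42.53]), np.float64(76.57)] circ [array([553.7, -21.9]), np.float64(21.5)]
red [593.3 115.1] [624.5  15.1  23.5] minrect [array([620.91,   6.81]), array([69.36, 15.15]), np.float64(59.9)] circ [array([619.8,   7.3]), np.float64(35.0)]
```

View pics/w6.png

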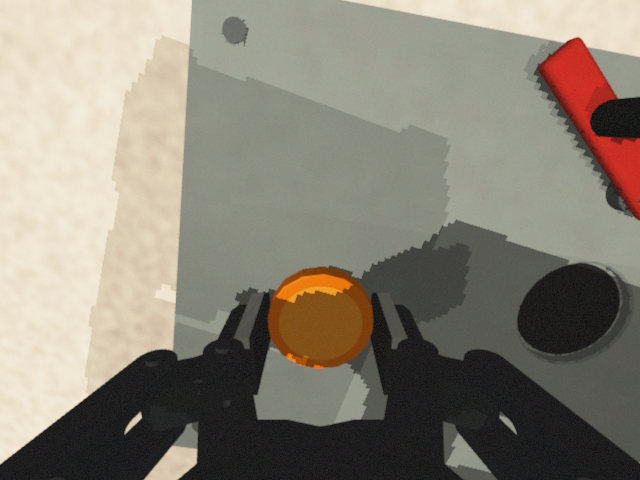

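Gripped and centred at 43.1 mm opening; the pocket rim's ellipse is at about (573,312). I slide halfway and measure again.

Scaled: 10 mm / 250 = 0.04, 8 mm / 250 = 0.032.

```bash
echo '[[0,0,0,0,0.016,-0.002,40],[0,0,0,0,0.032,0,40],[0,0,0,0,0.04,0,40],[0,0,0,0,0.04,0,40],[0,0,0,0,0.04,0,40],[0,0,0,0,0.032,0,40],[0,0,0,0,0.02,0,40],[0,0,0,0,0,0,40]]' | python3 steer.py 20
echo '[[0,0,0,0,0,0,40],[0,0,0,0,0,0,40],[0,0,0,0,0,0,40]]' | python3 steer.py
python3 - <<'E'
from m import *
M=robot.camera_model('wrist');im=robot.camera('wrist');cv2.imwrite('pics/w7.png',im[:,:,::-1])
s=robot.read_state();print(s['tcp_pos'])
b=cont(blobs(im)['amber'],(320,310),150);(x,y),r=cv2.minEnclosingCircle(b[2])
p=ray(M,[(x,y)],18.5)[0];print(x,y,r,p,totool(p-s['tcp_pos']))
meas('pics/w7.png',M)
for q in [(551.6,-26)]:print(proj(M,[(*q,14)]))
E
```

```text
time_s: 5.75
tcp_pos: [536.6, 24.5, 23.7]
tool_rot: [0.0, 0.988, 0.157, -0.0]
ft_force: [0.7, -1.2, 1.6]
opening: 43.0
grip_force: 20.5
time_s: 6.0
tcp_pos: [536.0, 26.1, 23.7]
tool_rot: [-0.0, 0.987, 0.158, -0.0]
ft_force: [-0.1, -0.2, 0.3]
opening: 43.0
grip_force: 20.4
[536.03389927  26.17479297  23.71511786]
319.9332580566406 318.3066711425781 52.74753189086914 [536.10704612  26.12481609  18.5       ] [0.05481781 0.07081899 5.21510135]
amber None
black None
red [439.  119.5] [623.6  12.2  23.5] minrect [array([620.32,   5.7 ]), array([71.21, 14.21]), np.float64(59.91)] circ [array([620.4,   5.6]), np.float64(35.8)]
[[446.28726971 316.37245417]]
```

View pics/w7.png

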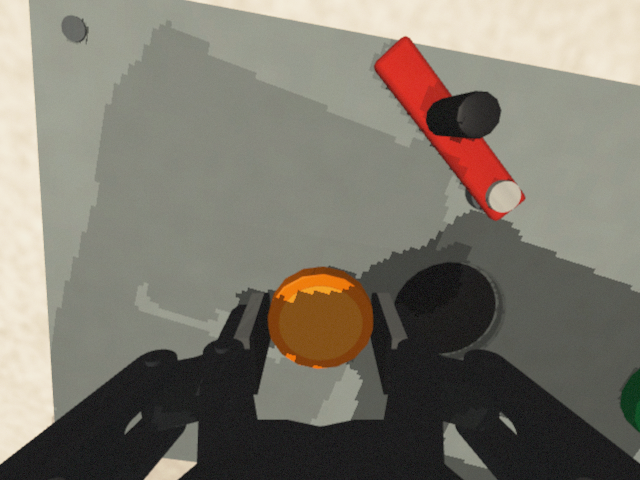

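Run:
```python
from m import *
from scipy.optimize import least_squares
M=robot.camera_model('wrist');M6=dict(M);R=cv2.Rodrigues(M['rvec'])[0]
M6['tvec']=M['tvec']-R@(np.array([519.28,78.10,23.65])-[536.03,26.17,23.71])
for fn,m in(('pics/w7.png',M),('pics/w6.png',M6)):
    g=cv2.GaussianBlur(cv2.cvtColor(cv2.imread(fn),cv2.COLOR_BGR2GRAY),(3,3),0).astype(np.float32)
    c=np.array([552.,-25.])
    for it in range(4):
        pts=[]
        for a in np.arange(0,2*np.pi,np.pi/36):
            rr=np.arange(17,31,.25);P=np.c_[c[0]+rr*np.cos(a),c[1]+rr*np.sin(a),np.full(len(rr),14)]
            q=proj(m,P).astype(np.float32)
            v=cv2.remap(g,q[:,0],q[:,1],cv2.INTER_LINEAR)
            if q[:,0].max()>638: continue
            d=v[4:]-v[:-4]; ok=np.where(d>6)[0]
            if len(ok)==0: continue
            i=ok[-1]
            while i>0 and d[i-1]>d[i]: i-=1
            pts.append((*P[i+2,:2],a,rr[i+2]))
        pts=np.array(pts)
        f=least_squares(lambda x:np.hypot(pts[:,0]-x[0],pts[:,1]-x[1])-24,c,loss='soft_l1',f_scale=.5)
        c=f.x
    res=f.fun
    r=np.hypot(pts[:,0]-c[0],pts[:,1]-c[1]);print(fn,c.round(2),len(pts))
    print([(int(np.degrees(a)),round(x,1)) for a,x in zip(pts[:,2],r)])
xh=np.array([np.cos(.152),np.sin(.152)])
for z in(26.5,28.5):
    p=ray(M,(505,196.5),z)[0][:2];print('pivot',z,p,p-55*xh)
p=ray(M,(477,114),56.5)[0][:2];print('knob',p)
```

```text
pics/w7.png [553.93 -26.2 ] 64
[(0, np.float64(21.9)), (5, np.float64(24.2)), (10, np.float64(30.2)), (14, np.float64(22.7)), (20, np.float64(22.9)), (25, np.float64(30.2)), (29, np.float64(29.9)), (35, np.float64(23.2)), (40, np.float64(23.2)), (45, np.float64(23.4)), (50, np.float64(23.4)), (55, np.float64(23.7)), (59, np.float64(23.7)), (65, np.float64(23.9)), (70, np.float64(23.9)), (75, np.float64(24.0)), (80, np.float64(24.2)), (84, np.float64(24.5)), (90, np.float64(27.2)), (95, np.float64(24.2)), (100, np.float64(24.0)), (105, np.float64(23.0)), (110, np.float64(22.2)), (115, np.float64(21.5)), (119, np.float64(21.0)), (124, np.float64(20.8)), (130, np.float64(20.5)), (135, np.float64(20.5)), (140, np.float64(20.8)), (145, np.float64(26.5)), (190, np.float64(20.1)), (195, np.float64(20.3)), (200, np.float64(20.1)), (205, np.float64(20.1)), (210, np.float64(19.8)), (214, np.float64(19.6)), (220, np.float64(19.3)), (225, np.float64(19.3)), (230, np.float64(19.3)), (235, np.float64(19.1)), (239, np.float64(23.1)), (244, np.float64(24.8)), (249, np.float64(25.1)), (255, np.float6
[... 1486 characters left out ...]
(24.9)), (195, np.float64(24.7)), (200, np.float64(23.2)), (205, np.float64(23.2)), (210, np.float64(24.7)), (214, np.float64(24.7)), (220, np.float64(24.9)), (225, np.float64(24.7)), (230, np.float64(25.2)), (235, np.float64(24.9)), (239, np.float64(24.7)), (244, np.float64(24.7)), (249, np.float64(25.0)), (255, np.float64(23.0)), (260, np.float64(25.0)), (265, np.float64(24.7)), (270, np.float64(24.7)), (335, np.float64(23.6)), (339, np.float64(23.6)), (345, np.float64(23.8)), (350, np.float64(24.3)), (355, np.float64(24.3))]
pivot 26.5 [606.73870837 -19.44406403] [552.37284603 -27.77190962]
pivot 28.5 [606.7734761  -18.36206434] [552.40761376 -26.68990993]
knob [624.13924971  13.16085575]
```

The pocket is at about (552.6, -25.8), from a clean full-rim fit. I slide the remaining 54 mm.

Scaled: 10 mm / 250 = 0.04, 9 mm / 250 = 0.036.

```bash
echo '[[0,0,0,-0.0024,0.016,0,40],[0,0,0,0,0.032,0,40],[0,0,0,0,0.04,0,40],[0,0,0,0,0.04,0,40],[0,0,0,0,0.036,0,40],[0,0,0,0,0.028,0,40],[0,0,0,0,0.016,0,40],[0,0,0,0,0.0088,0,40]]' | python3 steer.py 20
echo '[[0,0,0,0,0,0,40],[0,0,0,0,0,0,40],[0,0,0,0,0,0,40],[0,0,0,0,0,0,40],[0,0,0,0,0,0,46],[0,0,0,0,0,0,48],[0,0,0,0,0,0,48],[0,0,0,0,0,0,48]]' | python3 steer.py
python3 - <<'E'
from m import *
M=robot.camera_model('wrist');im=robot.camera('wrist');cv2.imwrite('pics/w8.png',im[:,:,::-1])
s=robot.read_state();print(s['time_s'],s['tcp_pos'])
b=cont(blobs(im)['amber'],(320,310),150);(x,y),r=cv2.minEnclosingCircle(b[2])
for z in(13.5,18.5):
  p=ray(M,[(x,y)],z)[0];print(x,y,r,p)
E
```

```text
time_s: 6.72
tcp_pos: [552.8, -26.7, 23.8]
tool_rot: [0.0, 0.987, 0.158, 0.0]
ft_force: [1.0, 0.5, -0.6]
opening: 43.1
grip_force: 20.4
time_s: 7.38
tcp_pos: [552.6, -25.7, 23.9]
tool_rot: [0.0, 0.987, 0.158, 0.0]
ft_force: [0.9, -0.6, -0.2]
opening: 47.7
grip_force: 0.0
7.4333 [552.62016879 -25.76196878  23.85218536]
319.317138671875 312.8786926269531 51.329505920410156 [552.32676453 -25.49802697  13.5       ]
319.317138671875 312.8786926269531 51.329505920410156 [554.91094467 -24.66311903  18.5       ]
```

View pics/w8.png

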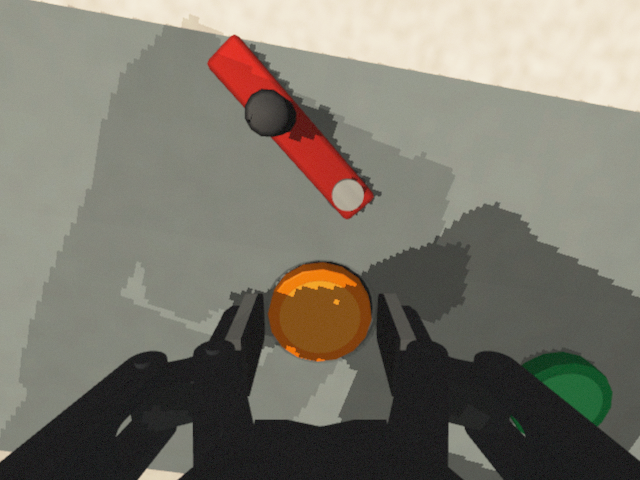

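The lens radius and position match a 5 mm drop (centre (319,313)), so it is seated; the knob top is at (270,113). I lift and move over the knob.

Scaled: -25 mm / 250 = -0.1, 20 mm / 250 = 0.08.

```bash
echo '[[0,0,0,0,0,-0.04,48],[0,0,0,0,0,-0.1,48],[0,0,0,0,0,-0.1,48],[0,0,0,0,0,-0.06,44],[0,0,0,0.08,-0.0144,0,40],[0,0,0,0.08,-0.0144,0,36],[0,0,0,0.08,-0.0144,0,36],[0,0,0,0.08,-0.0144,0,36]]' | python3 steer.py
echo '[[0,0,0,0,0,0,36],[0,0,0,0,0,0,36],[0,0,0,0,0,0,36],[0,0,0,0,0,0,36]]' | python3 steer.py
python3 - <<'E'
from m import *
M=robot.camera_model('wrist');im=robot.camera('wrist');cv2.imwrite('pics/w9.png',im[:,:,::-1])
s=robot.read_state();B=blobs(im)
g=proj(M,[(620.3,5.7,23.5)])[0];b=cont(B['red'],g,60)
if b: print([np.round(q,2) for q in cv2.minAreaRect(ray(M,b[2],23.5)[:,:2].astype(np.float32))])
b=cont(B['amber'],proj(M,[(552,-25,13)])[0],60)
if b: print('amber',cv2.minEnclosingCircle(ray(M,b[2],16)[:,:2].astype(np.float32)))
print(proj(M,[(624.3,13,56.5),(607,-17.5,27)]),s['tcp_pos'])
sc=robot.camera('scene');Ms=robot.camera_model('scene');b=cont(blobs(sc)['amber'],proj(Ms,[(552,-25,14)])[0],25)
print('scene amber',b and (b[0],ray(Ms,b[1],13.5)))
E
```

```text
time_s: 8.1
tcp_pos: [625.1, 13.2, 100.0]
tool_rot: [0.0, 0.987, 0.158, 0.001]
ft_force: [0.1, 0.4, -0.3]
opening: 36.1
grip_force: 0.0
time_s: 8.43
tcp_pos: [623.3, 12.5, 98.8]
tool_rot: [-0.0, 0.987, 0.158, -0.0]
ft_force: [-0.4, 0.0, 0.2]
opening: 35.8
grip_force: 0.0
[array([622.75,   9.5 ]), array([62.46, 14.01]), np.float64(60.26)]
amber ((553.60009765625, -24.854469299316406), 23.615259170532227)
[[319.77265655 280.33392966]
 [358.46056074 300.06871816]] [623.32541902  12.49525068  98.78204766]
scene amber (277.5, array([[554.48755345, -23.74102937,  13.5       ]]))
```

Scaled: 18 mm / 250 = 0.072, 15 mm / 250 = 0.06.

```bash
echo '[[0,0,0,0,0,0.06,36],[0,0,0,0,0,0.072,36],[0,0,0,0,0,0.056,36],[0,0,0,0,0,0.028,36],[0,0,0,0,0,0.012,36],[0,0,0,0,0,0,36],[0,0,0,0,0,0,36],[0,0,0,0,0,0,36]]' | python3 steer.py
echo '[[0,0,0,0,0,0,25],[0,0,0,0,0,0,17],[0,0,0,0,0,0,12],[0,0,0,0,0,0,8],[0,0,0,0,0,0,8],[0,0,0,0,0,0,8]]' | python3 steer.py 20
python3 - <<'E'
from m import *
p=np.array([607,-17.5])
K=[p+35*np.array([np.cos(a),np.sin(a)]) for a in np.radians(np.linspace(59.9,188.7,10))]
print(totool(np.c_[np.diff(K,axis=0),np.zeros(9)]).round(1)[:,:2].tolist())
im=robot.camera('wrist');cv2.imwrite('pics/w10.png',im[:,:,::-1])
E
```

```text
time_s: 9.2
tcp_pos: [624.9, 12.8, 42.9]
tool_rot: [0.0, 0.987, 0.158, 0.001]
ft_force: [-0.0, -0.1, -0.3]
opening: 36.0
grip_force: 0.0
time_s: 9.7
tcp_pos: [624.5, 12.7, 42.5]
tool_rot: [0.0, 0.987, 0.158, 0.0]
ft_force: [-0.1, -1.3, 4.1]
opening: 10.9
grip_force: 20.3
[[-6.6, -5.7], [-7.8, -3.9], [-8.5, -1.9], [-8.7, 0.3], [-8.4, 2.4], [-7.5, 4.4], [-6.2, 6.1], [-4.5, 7.5], [-2.5, 8.4]]
```

View pics/w10.png

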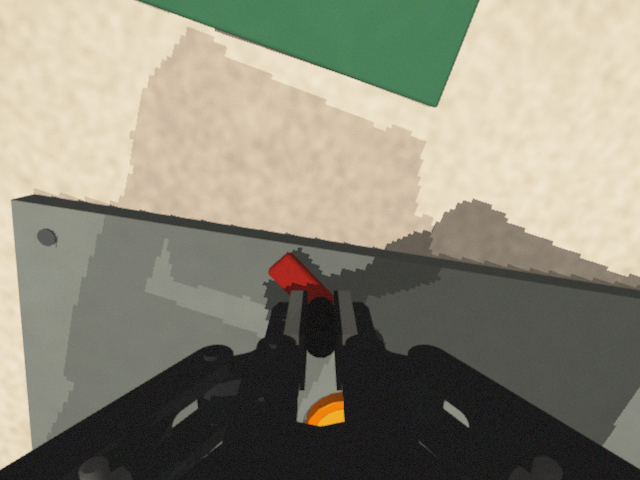

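The knob (320,325) is held between the pads. I swing it along the arc.

Scaled: -8.7 mm / 250 = -0.0348, -8.5 mm / 250 = -0.034.

```bash
echo '[[0,0,0,-0.0132,-0.0116,-0.004,8],[0,0,0,-0.0132,-0.0112,0,8],[0,0,0,-0.0312,-0.0156,0,8],[0,0,0,-0.034,-0.0076,0,8],[0,0,0,-0.0348,0.0012,0,8]]' | python3 steer.py 
echo '[[0,0,0,-0.0336,0.0096,0,8],[0,0,0,-0.03,0.0176,0,8],[0,0,0,-0.0248,0.0244,0,8],[0,0,0,-0.018,0.03,0,8],[0,0,0,-0.01,0.0336,0,8],[0,0,0,0,0,0,8],[0,0,0,0,0,0,8],[0,0,0,0,0,0,8]]' | python3 steer.py
python3 - <<'E'
from m import *
s=robot.read_state();d=s['tcp_pos'][:2]-np.array([607,-17.5]);print(np.hypot(*d),np.degrees(np.arctan2(d[1],d[0]))%360-8.7,s['ft_force'])
E
```

```text
time_s: 10.17
tcp_pos: [591.1, 13.8, 42.8]
tool_rot: [0.0, 0.987, 0.158, 0.002]
ft_force: [5.2, -0.5, -2.5]
opening: 10.8
grip_force: 19.8
time_s: 10.83
tcp_pos: [566.0, -21.6, 41.4]
tool_rot: [-0.002, 0.987, 0.159, -0.007]
ft_force: [-16.5, 1.7, 11.9]
opening: 11.1
grip_force: 22.2
41.17928946889275 177.0215992792278 [-16.49242468   1.73397208  11.92975693]
```

```bash
echo '[[0,0,0,0,0,0,8],[0,0,0,0,0,0,8],[0,0,0,0,0,0,8],[0,0,0,0,0,0,8],[0,0,0,0,0,0,8],[0,0,0,0,0,0,8]]' | python3 steer.py
python3 - <<'E'
from m import *
for n in('side','scene'):
    M=robot.camera_model(n);im=robot.camera(n);B=blobs(im);cv2.imwrite(f'pics/{n}11.png',im[:,:,::-1])
    b=cont(B['red'],proj(M,[(575,-22,23.5)])[0],30)
    if b: print(n,b[0],[np.round(q,1) for q in cv2.minAreaRect(ray(M,b[2],23.5)[:,:2].astype(np.float32))])
E
```

```text
time_s: 11.33
tcp_pos: [566.0, -21.6, 41.4]
tool_rot: [-0.002, 0.987, 0.159, -0.007]
ft_force: [-17.0, -0.2, 12.2]
opening: 11.3
grip_force: 22.2
side 76.0 [array([592.1, -18.5]), array([39.9, 16.4]), np.float64(1.7)]
scene 143.0 [array([593.5, -18.2]), array([43.3, 15.7]), np.float64(4.0)]
```

The bar lies over the lens (measured about 3.05 rad). I release and lift.

```bash
echo '[[0,0,0,0,0,0,14],[0,0,0,0,0,0,18],[0,0,0,0,0,0,24],[0,0,0,0,0,0,24],[0,0,0,0,0,0,24]]' | python3 steer.py
```

```text
time_s: 11.85
tcp_pos: [572.0, -22.8, 42.8]
tool_rot: [-0.0, 0.987, 0.158, 0.0]
ft_force: [0.1, 0.4, 0.5]
opening: 23.8
grip_force: 0.0
```

Units first: shifts go in shares of 250 mm and turns go in shares of 4 rad. So -35 mm / 250 = -0.14, -30 mm / 250 = -0.12.

```bash
echo '[[0,0,0,0,0,-0.04,24],[0,0,0,0,0,-0.1,24],[0,0,0,0,0,-0.14,24],[0,0,0,0,0,-0.14,24],[0,0,0,-0.12,0,-0.12,24],[0,0,0,-0.12,0,-0.12,24],[0,0,0,-0.12,0,-0.04,24],[0,0,0,-0.12,0,0,24]]' | python3 steer.py
echo '[[0,0,0,-0.12,0,0,24],[0,0,0,0,0,0,24],[0,0,0,0,0,0,24],[0,0,0,0,0,0,24],[0,0,0,0,0,0,24]]' | python3 steer.py
python3 - <<'E'
from m import *
for n in('wrist','side','scene'):
    M=robot.camera_model(n);im=robot.camera(n);B=blobs(im);cv2.imwrite(f'pics/{n}12.png',im[:,:,::-1])
    b=cont(B['red'],proj(M,[(580,-22,23.5)])[0],60)
    if b: print(n,b[0],[np.round(q,1) for q in cv2.minAreaRect(ray(M,b[2],23.5)[:,:2].astype(np.float32))])
    for k,g in(('amber',(552,-25,15)),('green',(547,-142,18.5))):
        b=cont(B[k],proj(M,[g])[0],30)
        if b: print(n,k,b[0],ray(M,b[1],g[2]).round(1))
    if n=='wrist': im0=im; print(proj(M,[(552,-25,15),(607,-17,26)]))
E
```

```text
time_s: 12.52
tcp_pos: [460.0, -60.8, 222.2]
tool_rot: [0.002, 0.987, 0.159, 0.004]
ft_force: [-0.6, -1.2, -0.2]
opening: 23.7
grip_force: 0.0
time_s: 12.93
tcp_pos: [431.2, -69.2, 217.3]
tool_rot: [0.0, 0.987, 0.158, 0.0]
ft_force: [-0.5, -0.2, 0.5]
opening: 24.0
grip_force: 0.0
wrist 512.0 [array([558.2, -20.7]), array([27.8, 13.3]), np.float64(3.3)]
wrist amber 1490.5 [[551.3 -28.7  15. ]]
wrist green 2160.0 [[ 547.9 -139.8   18.5]]
[[314.94424642  60.42293346]
 [327.17707896 -21.98917175]]
side 203.5 [array([578.1, -19.4]), array([70.3, 16.3]), np.float64(2.7)]
side amber 269.0 [[548.4 -24.9  15. ]]
side green 279.0 [[ 548.9 -143.1   18.5]]
scene 215.0 [array([579.5, -19.2]), array([71. , 15.7]), np.float64(4.0)]
scene amber 135.5 [[546.4 -15.6  15. ]]
scene green 349.0 [[ 545.1 -141.    18.5]]
```

View pics/wrist12.png

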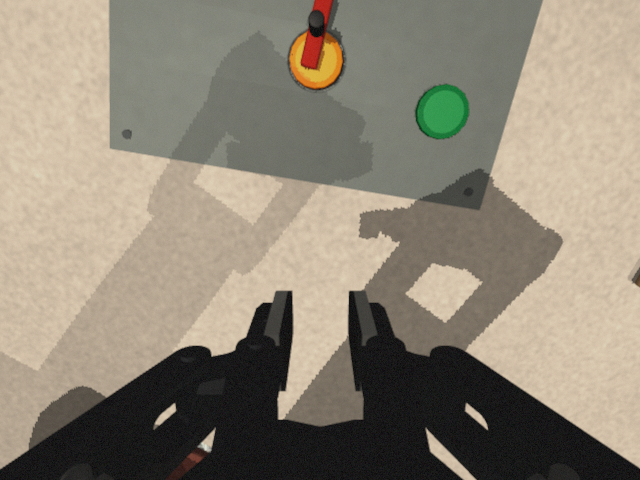

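The bar crosses the seated amber lens ((316,60) in the picture), the knob is at (317,22) and green is unmoved. The keeper is at about 3.05 rad, above the required 2.85, so I hand in.

```bash
python3 -c "
from workcell import robot
print(robot.sign_off())"
```

```text
the job is handed in; nothing more can be done
None
```

I handed the job in at about 13 s; the judge returned no verdict. By the cameras, the amber lens is seated in the pocket, the keeper is swung over it to about 3.05 rad (needs over 2.85; just short of its 3.14 stop) and released, and the green lens hasn't moved.

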